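Serve a candle from the blue tipping tube

ROBOT

A 6-joint arm with a two-finger parallel gripper is mounted at the origin on the work surface. World frame = base frame: x ahead of the robot, y to its left, z up, the work surface at z = 0. Lengths are in mm, angles in rad, forces in N, time in s.
With the tool pointing down it reaches from about 350 to 775 mm from the base axis. Payload 7.3 kg.
Tool frame: the origin (TCP) lies midway between the tips of the shut fingers; the grasp point (between the pads) lies 19 mm behind it (bot.tcp_to_grasp is the distance from the TCP to the grasp point, in mm); z points along the fingers, y is the line along which they close (so a half turn about z gives the same grasp; the last joint's range is limited). The gripper opens to 92 mm and grips with 3 to 60 N. Pads are 19 mm wide; open, the fingers measure 130 mm over their backs; the gripper's body (75 mm by 190 mm) begins 47 mm behind the grasp point.
Start: joints at [-1.405, 0.342, 1.524, -0, 1.275, -0.146], TCP at [161.078, -499.699, 226.741] pointing down, gripper open.
Joint ranges: [-2.53, 2.53], [-0.77, 2.02], [0.04, 2.7], [-1, 4.14], [0.28, 2.66], [-3.11, 3.11]. Speed limits (rad/s): [2.57, 2.57, 3.14, 3.14, 3.14, 3.14].

INTERFACE

Orientations are given as [roll, pitch, yaw] about the fixed x, y, z axes, in that order (R = Rz(yaw) Ry(pitch) Rx(roll)).
In Python, from plant import bot, viewer gives the robot as it stands. The module is installed in compiled form; this text tells all that it offers.
- The arm moves only by the shell command python3 -m handwheel 'ROWS'. ROWS is text: rows parted by semicolons, each of 7 numbers parted by spaces: the shift along the tool's x, y, z scaled (see below), then the turn, a rotation vector about the tool's x, y, z scaled (see below), then the opening, from -1 (shut) to 1 (fully open), so that 0 is half open. In form: tx ty tz rx ry rz gripper; .... A call has 1 to 8 rows; each row is the pose to reach, as a shift and turn from the pose commanded when the call began, along the tool's axes at that moment, turning the shorter way round; what a row does not reach only later rows make up. The controller multiplies each number of a shift by 10 cm and each number of a turn by pi rad. A row lasts 1/12 s, in which the tool goes at most 41.7 mm and 7.16 degrees, less where a joint would pass 70% of its speed; a pose out of reach is approached as far as the arm can. A call with a number of a shift or a turn outside -1 to 1 is refused whole. A call with a gripper value outside its range is refused whole. The fingers move at their own pace and stop on an object; the grip force is fixed at half the most. Time passes only in rows, so rows that repeat a pose let the fingers close. It gives the time, the measured TCP pose, the force, the opening and the grip force at its end, in the units of the state.
- bot.get_obs(): the state, without advancing time (a new reading comes with each control period).
- viewer.capture(name): name is "scene" or "top" or "wrist"; returns a dict with "frame" (384x512x3 uint8, red, green, blue), "fov_y" (degrees; the focal length in pixels is half the picture's height over the tangent of half this angle, whatever the lens; pixels are square), "cx", "cy" (the principal point, pixels), "T" (4x4, takes a point from camera to world coordinates). Camera axes: x right, y down, z forward; pixel columns grow to the right and rows downward; lengths in mm; the calibration is good to about 2 mm. A picture is of the moment at which its call begins. There is no depth.
- bot.close_job(): hands the job in; it is judged then, once.
Trained networks look in a picture, given as the dict that the camera call returned (one of the last four; its "shot" number tells which), for a name from the list of things; names that differ only in an ending like _2 or _b are one class to them, and where a whole thing is asked for, a point or a joint stands for the part that bears it (a point fixed in the world has none). Each returns a list of dicts, best first, with "score" (0 to 1); they miss things now and then, are a little off and sometimes report something else, mostly with a low value. They report only what shows in the picture. A call takes as long as a camera call. They do not tell look-alikes from the thing itself.
- viewer.recognise(target, picture): "centre" ([column, row] in pixels, amid what is visible of it).
- viewer.cut_out(target, picture): "pixels" (384x512 bool, what is visible of it) and "centre" ([column, row] in pixels, amid what is visible of it).
The state is a dict: "time": time; "joint_positions": joint angles; "dq": joint speeds; "tau": joint torques, N m; "tool_pos": TCP position; "tcp_rot": TCP orientation; "contact_force": force on the tool from outside, world axes, zero at the start; "moment": the same for the moment, N m; "grip_width": finger opening in mm; "finger_force": force on a finger pad.
Only numpy, scipy, OpenCV 4.12 (cv2) and the standard library are available. Lean on these libraries where they do the work, as an engineer would, in place of code of your own. Each camera call takes 0.05 s, during which the arm holds its last target. There are 200 camera calls.

TASK

A customer wants a white candle from the blue tube on the shop counter. Tip the blue tube's mouth down so that the candle slides out as far as the wire stop, take the candle by its exposed end, draw it out and lay it gently flat in the wooden tray. Leave the green tube alone.

Things in the scene. Friction and masses are not known exactly. Their poses are not given: they have to be found in the camera images.
- blue_mouth (a point): Centre of the blue tube's open mouth; moves with the tube. x points into the tube along its axis, y level, z up, square to it. Tube 160 mm long, 44 mm outer, 36 mm inner width, facing the robot; level at the start, 160 mm up. Yellow press plate on top: upper face centre at (+45, 0, +28) mm, 30 (x) by 36 mm. Wire end stop at x = -55 mm, 14 mm wide, its top 8.5 mm above the bore's bottom.
- candle: White candle: cylinder 24 mm in diameter, 140 mm long, 60 g. Origin at its centre, x along it, wick at its -x end (towards the mouth). Hidden in the blue tube at first. With the tube fully tipped it slides to the wire stop, about 55 mm sticking out. The bore is 12 mm wider than it: once gripped, raise it 10 mm square to the tube to clear the stop, then draw it out along the tube.
- tray: Shallow wooden tray fixed to the counter, empty. Outer size 220 mm along its x, 160 mm along its y, 14 mm high; walls and floor 5 mm thick. Origin at the centre of its underside, z up. The candle fits most easily along x.
- green_mouth (a point): Mouth of the other tube, green, not wanted; same build and frame as the blue one. Each tube pivots on a level axis at (+80, 0, 0) mm in its mouth's frame, between wooden uprights 64 mm wide over all, 7 mm above that axis. It tips only mouth-down, to a stop at 0.5 rad, and friction holds it where it is left. 5 N down on the plate tips it; the plate sinks 21 mm and moves 8 mm mouthwards.
Things that resemble listed ones, but are neither listed nor needed, are in the scene too. What is shaped like the part that bears blue_mouth but black or pink is not meant.

How it is judged (in metres and radians):
On the way, in this order (a step that is already met when the one before it is completed fails the run):
1. the blue tube is tipped mouth-down and the candle sticks out of it by more than 38 mm (angle between blue_mouth's own x axis and vertical below 1.32 rad and x of candle in the frame of blue_mouth between -0.05 and 0.032 m), for 0.2 s.
2. the candle is gripped by its exposed end while the rest is still in the tube (contact force between the fingers and candle above 1 N and x of candle in the frame of blue_mouth above -0.05 m and distance between candle and blue_mouth below 0.06 m), for 0.1 s.
At the end, for the whole second after the job is handed in: The white candle lies flat (within 4 degrees of level) on the tray's floor between its walls, its centre no more than 21 mm above the counter, at rest and released (x of candle in the frame of tray between -0.1 and 0.1 m and y of candle in the frame of tray between -0.07 and 0.07 m and z of candle in the frame of tray below 0.021 m and angle between candle's own x axis and vertical between 1.5 and 1.642 rad and linear speed of candle below 0.05 m/s); the robot touches nothing.
It fails at once if the green tube is tipped or pushed by more than 20 mm (distance of green_mouth from where it was at the start of the episode above 0.02 m).
It fails at once if the candle is dropped or falls instead of being laid down (linear speed of candle above 0.8 m/s and height (world z) of candle below 0.07 m and contact force between the fingers and candle below 0.1 N).
It also fails if it takes over 59 s, if anything falls off the work surface, if the arm or the gripper's body presses on something with over 40 N, if the wrist force passes 120 N, or if a joint passes its speed limit or range.

## Working session

There is one attempt and no reset: what is moved stays moved. The work goes in short steps, Python scripts to look and compute and a shell command to move; the robot and the scene stay as the last step left them, time stands still between calls to the robot, and variables do not carry over. Pictures are saved under pics/ and viewed, at most 10 in all, crops included, and the job is handed in when it is done.

```bash
mkdir -p pics; cat > h.py <<'E'
import numpy as np,cv2
from plant import bot,viewer
def f(p): return p["frame"].shape[0]/2/np.tan(np.radians(p["fov_y"])/2)
def ray(p,uv):
    T=np.array(p["T"]);d=T[:3,:3]@np.array([(uv[0]-p["cx"])/f(p),(uv[1]-p["cy"])/f(p),1.]);return T[:3,3],d/np.linalg.norm(d)
def atz(p,uv,z):
    o,d=ray(p,uv);return o+d*(z-o[2])/d[2]
def tri(obs):
    A=np.zeros((3,3));b=np.zeros(3)
    for p,uv in obs:
        o,d=ray(p,uv);M=np.eye(3)-np.outer(d,d);A+=M;b+=M@o
    x=np.linalg.solve(A,b);return x,[round(float(np.linalg.norm(np.cross(x-ray(p,u)[0],ray(p,u)[1]))),1) for p,u in obs]
def proj(p,X):
    T=np.array(p["T"]);c=T[:3,:3].T@(np.array(X,float)-T[:3,3]);return np.array([p["cx"]+f(p)*c[0]/c[2],p["cy"]+f(p)*c[1]/c[2]])
def save(p,n,crop=None,s=1):
    im=p["frame"][...,::-1]
    if crop: im=im[crop[1]:crop[3],crop[0]:crop[2]]
    cv2.imwrite("pics/"+n,cv2.resize(im,None,fx=s,fy=s,interpolation=cv2.INTER_CUBIC))
E
python3 - <<'E'
from h import *
import pickle
ps={n:viewer.capture(n) for n in("scene","top","wrist")}
pickle.dump(ps,open("p0.pkl","wb"))
np.set_printoptions(precision=2,suppress=True)
for n,p in ps.items():
    print(n,p["fov_y"],p["cx"],p["cy"],np.array(p["T"])[:3,3],np.array(p["T"])[:3,2])
    for t in("blue_mouth","tray","candle"):
        print(t,[(np.round(d["centre"]),round(d["score"],2)) for d in viewer.recognise(t,p)])
im=np.hstack([cv2.resize(ps[n]["frame"],(800,600)) for n in("top",)])
cv2.imwrite("pics/top.png",im[...,::-1])
cv2.imwrite("pics/scene.png",cv2.resize(ps["scene"]["frame"],(800,600))[...,::-1])
E
```

```text
scene 51.080293856199624 257.95381313854506 193.8006186658039 [881.55 778.89 829.6 ] [-0.36 -0.7  -0.62]
blue_mouth [(array([399., 236.]), 0.97), (array([187., 206.]), 0.93), (array([288., 123.]), 0.55)]
tray [(array([217., 178.]), 0.69)]
candle []
top 52.521897544196904 251.7678794067847 198.4733818170545 [ 379.1   -18.03 1031.21] [ 0.09  0.03 -1.  ]
blue_mouth [(array([387., 295.]), 0.9), (array([110., 295.]), 0.73)]
tray [(array([359., 188.]), 0.69)]
candle []
wrist 68.84150987435142 253.22336298897366 195.72031888478733 [ 233.29 -475.71  385.  ] [-0.27 -0.09 -0.96]
blue_mouth [(array([13., 57.]), 0.79)]
tray []
candle []
```

View pics/top.png

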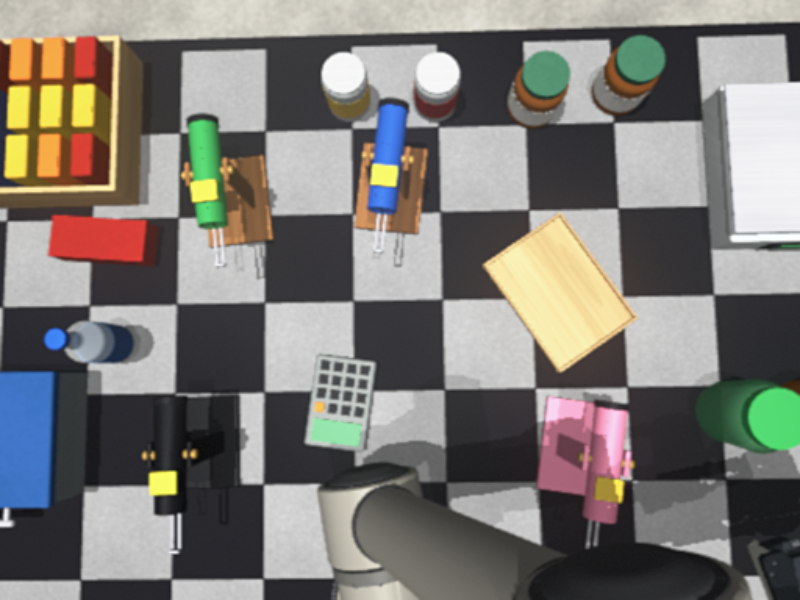

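View pics/scene.png

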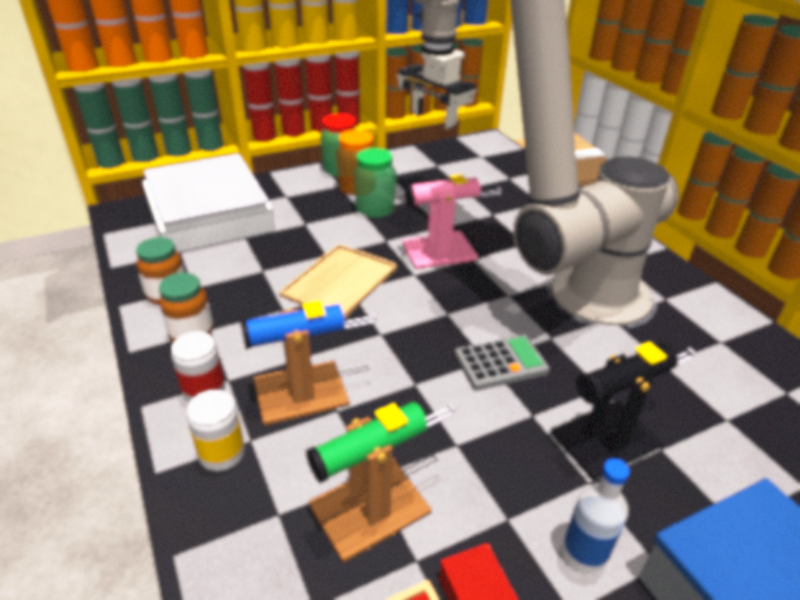

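The top picture (800x600) shows four tube look-alikes: blue (388,155), green (207,170), black (168,455) and pink (605,460). The blue one, on a wooden stand, is the one meant. The tray, at (558,292), is empty.

```bash
cat >> h.py <<'E'
np.set_printoptions(precision=2,suppress=True)
def blob(p,lo,hi,near,r=40,minA=15):
    h=cv2.cvtColor(p["frame"],cv2.COLOR_RGB2HSV);m=cv2.inRange(h,np.array(lo),np.array(hi))
    n,l,s,c=cv2.connectedComponentsWithStats(m)
    k=[i for i in range(1,n) if s[i,4]>=minA and np.hypot(*(c[i]-near))<r]
    i=max(k,key=lambda i:s[i,4]);return c[i],l==i,s[i]
YL=((22,150,120),(34,255,255));BL=((105,140,60),(128,255,255))
E
python3 - <<'E'
from h import *
import pickle
ps=pickle.load(open("p0.pkl","rb"));t,s=ps["top"],ps["scene"]
ty,_,st=blob(t,*YL,(245,112));sy,_,ss=blob(s,*YL,(202,198))
print("plate",ty,st,sy,ss,tri([(t,ty),(s,sy)]))
for p,n in((t,(250,90)),(s,(185,208))):
    c,m,st=blob(p,*BL,n);pts=np.argwhere(m)[:,::-1].astype(np.float32)
    print("blue",c,st,cv2.minAreaRect(pts))
# tray corners top view
for z in (14,):
    C=[atz(t,np.array(q)*.64,z) for q in((560,214),(634,318),(561,371),(484,265))]
    print(np.array(C),np.mean(C,0))
    S=[atz(s,np.array(q)*.64,z) for q in((397,267),(341,247),(281,292))]
    print(np.array(S))
a=[ (q,atz(t,np.array(q)*.64,180)) for q in((393,100),(381,212))];print(a)
E
```

```text
plate [247. 107.] [240 106  14   3  20] [199.89 197.2 ] [193 193  14  10 109] (array([658.28,  13.32, 189.36]), [5.5, 5.5])
blue [249.39  85.51] [238  66  23  40 663] ((249.4368438720703, 85.28668212890625), (18.5777587890625, 38.440765380859375), 6.709836959838867)
blue [186.69 208.08] [157 196  63  25 793] ((188.31622314453125, 207.50271606445312), (16.79197120666504, 62.0211181640625), 81.02737426757812)
[[ 634.25 -277.14   14.  ]
 [ 455.56 -392.11   14.  ]
 [ 369.73 -268.13   14.  ]
 [ 549.35 -146.4    14.  ]] [ 502.22 -270.95   14.  ]
[[ 370.59 -250.61   14.  ]
 [ 454.91 -376.71   14.  ]
 [ 633.58 -269.01   14.  ]]
[((393, 100), array([766.7 ,  -0.58, 180.  ])), ((381, 212), array([600.97,  19.  , 180.  ]))]
```

```bash
cat >> h.py <<'E'
from scipy.spatial.transform import Rotation as Ro
def plan(pos,R):
    "rows units from current measured pose to world target pose"
    o=bot.get_obs();R0=Ro.from_euler("xyz",o["tcp_rot"]);
    d=R0.inv().apply(np.array(pos)-o["tool_pos"])/100;r=(R0.inv()*R).as_rotvec()/np.pi
    return np.round(d,3),np.round(r,4)
def toolR(yaw,tilt):
    "tool z = level dir*sin(tilt) - up*cos(tilt); tool x level part along yaw"
    h=np.array([np.cos(yaw),np.sin(yaw),0]);u=np.array([0,0,1.])
    z=h*np.sin(tilt)-u*np.cos(tilt);x=h*np.cos(tilt)+u*np.sin(tilt)
    return Ro.from_matrix(np.array([x,np.cross(z,x),z]).T)
E
python3 - <<'E'
from h import *
import pickle
p=pickle.load(open("p0.pkl","rb"))["wrist"];o=bot.get_obs();print(o)
R0=Ro.from_euler("xyz",o["tcp_rot"]);T=np.array(p["T"])
print("cam in tool",R0.inv().apply(T[:3,3]-o["tool_pos"]),(R0.inv()*Ro.from_matrix(T[:3,:3])).as_matrix(),R0.as_matrix())
for y in(-.115,np.pi-.115):print(plan([560,20,330],toolR(y,0)))
E
```

```text
{'time': 0.6, 'joint_positions': array([-1.4 ,  0.34,  1.52, -0.  ,  1.28, -0.15]), 'dq': array([-0., -0.,  0.,  0., -0.,  0.]), 'tau': array([  0.  , -43.09, -24.44,   0.07,   0.05,  -0.  ]), 'tool_pos': array([ 161.08, -499.71,  226.76]), 'tcp_rot': array([3.14, 0.  , 0.31]), 'contact_force': array([-0.65, -0.2 ,  0.04]), 'moment': array([ 0.02, -0.02, -0.04]), 'finger_force': 0.0, 'grip_width': 91.83566350541287}
cam in tool [  76.08   -0.67 -158.24] [[-0.   -0.96 -0.28]
 [ 1.    0.   -0.  ]
 [ 0.   -0.28  0.96]] [[ 0.95  0.31  0.  ]
 [ 0.31 -0.95 -0.  ]
 [-0.    0.   -1.  ]]
(array([ 5.39, -3.72, -1.03]), array([ 0.  , -0.  ,  0.14]))
(array([ 5.39, -3.72, -1.03]), array([ 0.  ,  0.  , -0.86]))
```

```bash
H="python3 -m handwheel"
python3 -m handwheel '0.4 -0.3 -1 0 0 0 1;0.4 -0.3 -1 0 0 0 1;0.4 -0.3 -1 0 0 0 1;0.4 -0.3 -1 0 0 0 -1'
python3 -m handwheel '1 -0.7 0 0 0 0 -1;1 -0.7 0 0 0 0 -1;1 -0.7 0 0 0 0 -1;1 -0.7 0 0 0 0 -1'
python3 -m handwheel '1 -0.7 0 0 0 0 -1;1 -0.7 0 0 0 0 -1;1 -0.7 0 0 0 0 -1;1 -0.7 0 0 0 0 -1'
python3 -m handwheel '1 -0.7 0 0 0 0 -1;1 -0.7 0 0 0 0 -1;1 -0.7 0 0 0 0 -1;1 -0.7 0 0 0 0 -1'
python3 -m handwheel '1 -0.7 0 0 0 0 -1;1 -0.7 0 0 0 0 -1;1 -0.7 0 0 0 0 -1;1 -0.7 0 0 0 0 -1'
python3 -m handwheel '1 -0.62 0 0 0 0.14 -1;1 -0.62 0 0 0 0.14 -1;1 -0.62 0 0 0 0.14 -1;1 -0.62 0 0 0 0.14 -1;1 -0.62 0 0 0 0.14 -1;1 -0.62 0 0 0 0.14 -1'
python3 - <<'E'
from h import *
import pickle
ps={n:viewer.capture(n) for n in("wrist","scene","top")}
pickle.dump(ps,open("p1.pkl","wb"))
cv2.imwrite("pics/w1.png",np.hstack([cv2.resize(ps["wrist"]["frame"],(560,420))])[...,::-1])
print(plan([560,20,330],toolR(-.115,0)))
E
```

```text
time: 0.93
tool_pos: [191.7, -459.2, 332.8]
tcp_rot: [3.131, -0.0, 0.314]
contact_force: [0.3, -0.5, 1.1]
grip_width: 88.8
finger_force: 0.0
time: 1.27
tool_pos: [266.4, -356.9, 326.7]
tcp_rot: [-3.14, -0.002, 0.317]
contact_force: [0.1, -0.3, 0.8]
grip_width: 63.2
finger_force: 0.0
time: 1.6
tool_pos: [340.1, -259.7, 326.5]
tcp_rot: [-3.14, -0.002, 0.318]
contact_force: [-0.4, 0.3, -0.6]
grip_width: 36.6
finger_force: 0.0
time: 1.93
tool_pos: [413.7, -162.6, 326.2]
tcp_rot: [-3.14, -0.002, 0.318]
contact_force: [0.2, -0.4, -0.3]
grip_width: 9.8
finger_force: 0.0
time: 2.27
tool_pos: [487.4, -65.6, 325.7]
tcp_rot: [-3.14, -0.001, 0.317]
contact_force: [-1.0, 1.2, -0.5]
grip_width: 0.4
finger_force: 0.0
time: 2.77
tool_pos: [560.7, 19.2, 325.9]
tcp_rot: [3.141, 0.001, -0.125]
contact_force: [-0.2, 0.5, 0.4]
grip_width: 0.7
finger_force: 0.0
(array([-0.01, -0.01, -0.03]), array([ 0., -0., -0.]))
```

View pics/w1.png

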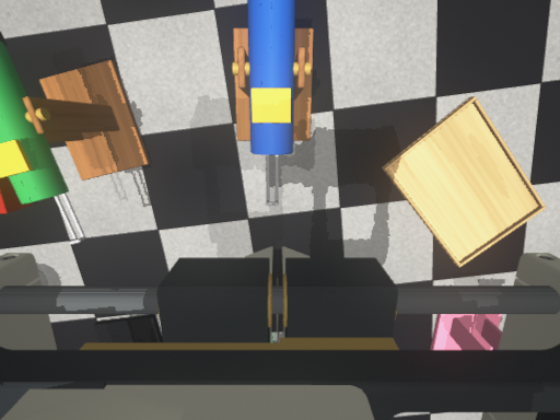

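The wrist picture (560x420) shows the blue tube (the one wanted, on the wooden stand) with its plate at (271,105), mouth edge at (272,153) and wire end at (273,203). The tray corners are at (474,98), (543,206), (461,266) and (384,168), and the green tube is off to the left.

```bash
python3 - <<'E'
from h import *
import pickle
P=pickle.load(open("p0.pkl","rb"));t,s=P["top"],P["scene"];w=pickle.load(open("p1.pkl","rb"))["wrist"]
k=512/560
YT=((20,90,90),(36,255,255))
obs=[]
for p,n in((w,(248,96)),(s,(202,198)),(t,(245,112))):
    c,m,st=blob(p,*YT,n,20);print(c,st);obs.append((p,c))
print("plate w+s",tri(obs[:2]),"w+s+t",tri(obs))
for z in(188,186):print(z,atz(w,obs[0][1],z),atz(s,obs[1][1],z),atz(t,obs[2][1],z))
c,m,st=blob(w,*BL,(248,70),60);e=[]
for r in list(range(5,80,5))+list(range(120,136,4)):
    x=np.where(m[r])[0]
    if len(x): e.append((r,x.min(),x.max()))
print(e, st)
for r in(e[0],e[-1]): print(r[0],atz(w,((r[1]+r[2])/2,r[0]),160))
for n,X in dict(pivL=(241,68),pivR=(303,68)).items(): print(n,atz(w,np.array(X)*k,160))
C=np.array([atz(w,np.array(q)*k,14)for q in((474,98),(543,206),(461,266),(384,168))]);print(C,C.mean(0))
print([ (np.round(d["centre"],1),d["score"]) for d in viewer.recognise("tray",w)] if 0 else "")
E
```

```text
[247.52  95.99] [ 230   81   36   31 1115]
[208.23 180.38] [182 160  69  44 830]
[245.24 111.76] [236 105  19  15 228]
plate w+s (array([640.54,  16.84, 237.33]), [10.9, 10.9]) w+s+t (array([639.47,  14.74, 234.91]), [11.6, 10.6, 2.3])
188 [653.7   13.52 188.  ] [609.65 -41.7  188.  ] [653.1   14.85 188.  ]
186 [653.82  13.54 186.  ] [608.8  -44.26 186.  ] [653.75  14.93 186.  ]
[(5, np.int64(227), np.int64(269)), (10, np.int64(227), np.int64(269)), (15, np.int64(227), np.int64(269)), (20, np.int64(227), np.int64(269)), (25, np.int64(227), np.int64(268)), (30, np.int64(227), np.int64(268)), (35, np.int64(228), np.int64(268)), (40, np.int64(228), np.int64(268)), (45, np.int64(228), np.int64(268)), (50, np.int64(228), np.int64(267)), (55, np.int64(228), np.int64(267)), (60, np.int64(229), np.int64(266)), (65, np.int64(229), np.int64(266)), (70, np.int64(229), np.int64(266)), (75, np.int64(229), np.int64(266))] [ 227    0   43   81 3264]
5 [740.97   2.04 160.  ]
75 [676.4   11.06 160.  ]
pivL [692.45  37.95 160.  ]
pivR [684.96 -21.63 160.  ]
[[ 636.76 -276.73   14.  ]
 [ 459.57 -394.53   14.  ]
 [ 369.95 -269.48   14.  ]
 [ 551.82 -145.15   14.  ]] [ 504.52 -271.47   14.  ]
```

```bash
python3 - <<'E'
from h import *
import pickle
P=pickle.load(open("p0.pkl","rb"));w=pickle.load(open("p1.pkl","rb"))["wrist"]
print(tri([(w,(247.5,96)),(P["scene"],(199.9,197.2)),(P["top"],(245.2,111.8))]))
print(plan([651,14.4,210],toolR(-.13,.5)))
E
```

```text
(array([653.46,  14.33, 186.65]), [0.8, 0.3, 0.7])
(array([ 0.9 , -0.07,  1.17]), array([-0.  ,  0.16,  0.  ]))
```

```bash

python3 -m handwheel '0.9 -0.07 0.8 0 0.159 0 -1;0.9 -0.07 0.8 0 0.159 0 -1;0.9 -0.07 0.8 0 0.159 0 -1;0.9 -0.07 0.8 0 0.159 0 -1;0.9 -0.07 0.8 0 0.159 0 -1;0.9 -0.07 0.8 0 0.159 0 -1'
python3 -c "
from h import *
for z in(195,180,168,164):print(plan([651,14.4,z],toolR(-.13,.5)))"
```

```text
time: 3.42
tool_pos: [647.9, 14.8, 244.2]
tcp_rot: [3.14, -0.496, -0.127]
contact_force: [-0.3, 0.5, 0.3]
grip_width: 0.8
finger_force: 0.0
(array([-0.21, -0.  ,  0.45]), array([0., 0., 0.]))
(array([-0.28, -0.  ,  0.58]), array([0., 0., 0.]))
(array([-0.34, -0.  ,  0.69]), array([0., 0., 0.]))
(array([-0.35, -0.  ,  0.72]), array([0., 0., 0.]))
```

```bash

python3 -m handwheel '-0.21 0 0.45 0 0 0 -1;-0.21 0 0.45 0 0 0 -1;-0.25 0 0.52 0 0 0 -1;-0.28 0 0.58 0 0 0 -1;-0.28 0 0.58 0 0 0 -1;-0.31 0 0.64 0 0 0 -1;-0.31 0 0.64 0 0 0 -1'
python3 -m handwheel '-0.03 0 0.05 0 0 0 -1;-0.03 0 0.05 0 0 0 -1;-0.03 0 0.05 0 0 0 -1'
```

```text
time: 4.0
tool_pos: [654.8, 14.9, 176.2]
tcp_rot: [3.141, -0.5, -0.128]
contact_force: [0.1, -0.4, 0.8]
grip_width: 0.3
finger_force: 0.4
time: 4.25
tool_pos: [655.3, 15.0, 173.8]
tcp_rot: [3.141, -0.505, -0.128]
contact_force: [-10.2, 0.4, 17.9]
grip_width: 0.4
finger_force: 10.6
```

```bash

python3 -m handwheel '-0.01 0 0.02 0 0 0 -1;-0.01 0 0.02 0 0 0 -1;-0.01 0 0.02 0 0 0 -1;-0.01 0 0.02 0 0 0 -1'
python3 - <<'E'
from h import *
import pickle
ps={n:viewer.capture(n) for n in("scene","wrist","top")};pickle.dump(ps,open("p2.pkl","wb"))
a=cv2.resize(ps["scene"]["frame"][140:270,140:300],(480,390));b=cv2.resize(ps["top"]["frame"][40:200,180:310],(317,390))
cv2.imwrite("pics/s2.png",np.hstack([a,b])[...,::-1])
for n,p in ps.items():print(n,[(d["centre"],d["score"]) for d in viewer.recognise("candle",p)])
E
```

```text
time: 4.58
tool_pos: [655.5, 15.0, 173.6]
tcp_rot: [3.141, -0.507, -0.127]
contact_force: [-22.0, 1.1, 29.9]
grip_width: 0.4
finger_force: 18.3
scene []
wrist [([440.0, 306.5], 0.71)]
top []
```

View pics/s2.png

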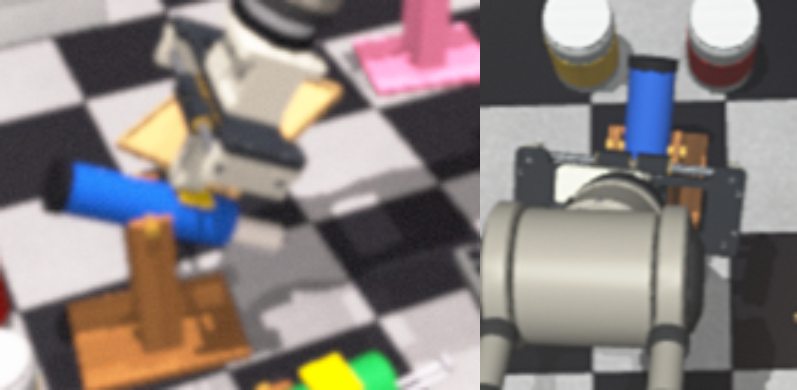

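The scene crop (left) shows the blue tube fully tipped and the candle's white end sticking out at (260,235). I'll back off and go to the pre-grasp pose.

```bash

python3 -m handwheel '0 0 -0.6 0 0 0 -1;0 0 -0.6 0 0 0 -1;0 0 -0.6 0 0 0 1;0 0 -0.6 0 0 0 1'
cat >> h.py <<'E'
PIV=np.array([688.7,8.4,160.]);YAW=-.13
def tube(x,y,z,tip=.5):
    "world point of tipped blue mouth frame coordinates"
    h=np.array([np.cos(YAW),np.sin(YAW),0]);u=np.array([0,0,1.]);X=h*np.cos(tip)+u*np.sin(tip);Z=-h*np.sin(tip)+u*np.cos(tip)
    return PIV+(x-80)*X+y*np.cross(Z,X)+z*Z
E
python3 -c "
from h import *
print(tube(-34,0,50),plan(tube(-34,0,50),toolR(-.13,.5)))"
```

```text
time: 5.22
tool_pos: [626.5, 18.8, 222.1]
tcp_rot: [-3.142, -0.503, -0.128]
contact_force: [0.6, -0.2, -0.9]
grip_width: 9.4
finger_force: 0.0
[565.73  24.48 149.22] (array([-0.89,  0.02,  0.34]), array([-0., -0.,  0.]))
```

```bash

python3 -c "
from h import *;import pickle
pickle.dump(viewer.capture('wrist'),open('wa.pkl','wb'))"
python3 -m handwheel '-0.89 0.02 0.34 0 0 0 1;-0.89 0.02 0.34 0 0 0 1;-0.89 0.02 0.34 0 0 0 1;-0.89 0.02 0.34 0 0 0 1;-0.89 0.02 0.34 0 0 0 1;-0.89 0.02 0.34 0 0 0 1;-0.89 0.02 0.34 0 0 0 1;-0.89 0.02 0.34 0 0 0 1'
python3 - <<'E'
from h import *
import pickle
a=pickle.load(open("wa.pkl","rb"));b=viewer.capture("wrist");s=viewer.capture("scene");pickle.dump((b,s),open('wb.pkl','wb'))
for p in(b,s):
    print([(d["centre"],d["score"],np.argwhere(d["pixels"]).min(0),np.argwhere(d["pixels"]).max(0)) for d in viewer.cut_out("candle",p)])
for p in(a,b,s):print([proj(p,tube(*q)) for q in((0,0,0),(-55,0,6),(-55,0,-6))])
im=[cv2.resize(p["frame"],(512,384)) for p in(a,b)]
im[0]=im[0][:,:300]; cv2.imwrite("pics/wab.png",cv2.resize(np.hstack([im[0],im[1][:,120:420]]),(800,512))[...,::-1])
E
```

```text
time: 5.93
tool_pos: [565.7, 24.4, 148.9]
tcp_rot: [-3.142, -0.502, -0.128]
contact_force: [-0.2, 0.3, 0.2]
grip_width: 66.5
finger_force: 0.0
[([255.3, 212.2], 0.71, array([178, 239]), array([245, 268]))]
[([223.6, 218.7], 0.53, array([213, 217]), array([223, 234]))]
[array([255.9 , 255.46]), array([255.68, 308.06]), array([255.59, 300.41])]
[array([253.88, 172.14]), array([253.72, 242.1 ]), array([253.7 , 235.79])]
[array([214.13, 213.52]), array([232.85, 215.68]), array([230.88, 218.98])]
```

View pics/wab.png

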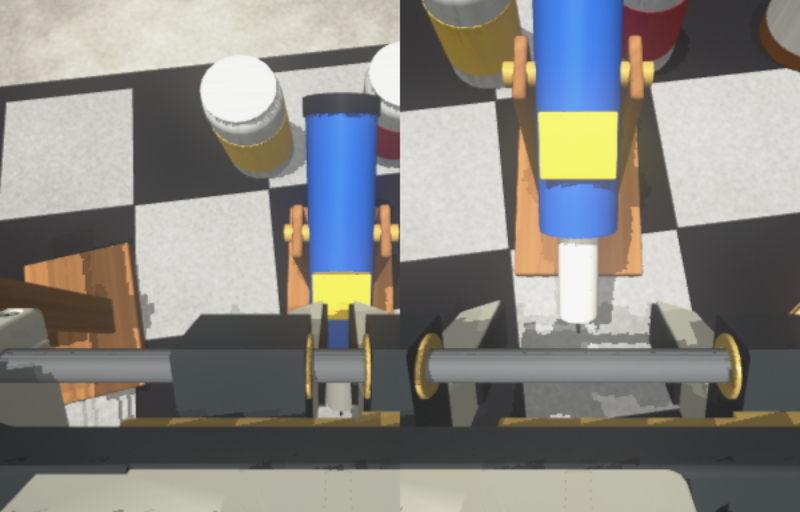

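The right half (pre-grasp view) shows the candle's white end at (578,280), centred between the open fingers and matching the predicted pixels within 1–2 px. I'll descend square to the tube and close.

```bash

python3 -m handwheel '0 0 0.3 0 0 0 1;0 0 0.3 0 0 0 1;0 0 0.6 0 0 0 1;0 0 0.65 0 0 0 1;0 0 0.65 0 0 0 1;0 0 0.65 0 0 0 -1;0 0 0.65 0 0 0 -1;0 0 0.65 0 0 0 -1'
python3 -m handwheel '0 0 0 0 0 0 -1;0 0 0 0 0 0 -1;0 0 0 0 0 0 -1;0 0 0 0 0 0 -1;0 0 0 0 0 0 -1;0 0 0 0 0 0 -1;0 0 0 0 0 0 -1;0 0 0 0 0 0 -1'
python3 -c "
from h import *
print(tube(-34,0,-16))"
```

```text
time: 6.8
tool_pos: [597.6, 21.3, 97.6]
tcp_rot: [3.14, -0.491, -0.128]
contact_force: [-0.6, -0.3, -0.0]
grip_width: 76.6
finger_force: 0.0
time: 7.47
tool_pos: [597.7, 21.2, 96.3]
tcp_rot: [3.14, -0.489, -0.128]
contact_force: [-0.5, 0.1, 0.2]
grip_width: 23.0
finger_force: 30.3
[597.11  20.37  91.3 ]
```

```bash

python3 -m handwheel '0 0 -0.05 0 0 0 -1;0 0 -0.1 0 0 0 -1;0 0 -0.1 0 0 0 -1'
python3 - <<'E'
from h import *
o=bot.get_obs();print(o["joint_positions"],o["finger_force"],o["contact_force"])
p=viewer.capture("wrist");save(p,"g1.png",(150,120,360,340),2.5)
print(tube(-34,0,-6))
E
```

```text
time: 7.72
tool_pos: [592.8, 21.9, 106.0]
tcp_rot: [3.14, -0.49, -0.128]
contact_force: [1.2, -0.4, -0.9]
grip_width: 23.3
finger_force: 30.0
[-0.08  0.41  1.94 -0.08  0.3   1.69] 29.98582363128662 [ 1.18 -0.35 -0.91]
[592.35  21.   100.08]
```

View pics/g1.png

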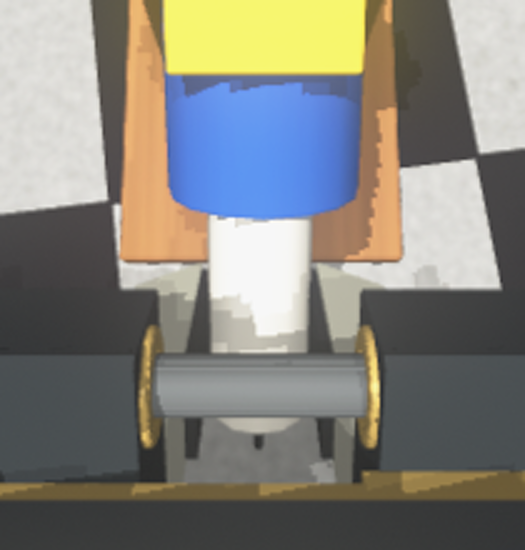

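Joint 5 is at 0.30, close to its 0.28 limit, so I can't keep this tilt while drawing out. Both steps are met, so I'll swing the candle and tube together back to nearly level about the pivot, then draw out level.

```bash

python3 - <<'E'
from h import *
o=bot.get_obs();p=np.array(o["tool_pos"])
h=np.array([np.cos(YAW),np.sin(YAW),0]);u=np.array([0,0,1.]);d=p-PIV
a,b,y=d@h,d@u,d-(d@h)*h-(d@u)*u
for k in(.1,.2,.3,.4,.47):
    c,s=np.cos(k),np.sin(k); # rotate: mouth up
    t=PIV+h*(a*c+b*s)+u*(-a*s+b*c)+y
    print(k,t,*plan(t,toolR(-.128,.49-k)))
E
```

```text
0.1 [587.96  22.49 115.72] [ 0.    0.   -0.11] [ 0.   -0.03 -0.  ]
0.2 [584.09  23.   126.1 ] [ 0.02  0.   -0.22] [ 0.   -0.06 -0.  ]
0.3 [581.25  23.37 136.81] [ 0.04  0.   -0.33] [ 0.  -0.1 -0. ]
0.4 [579.49  23.6  147.76] [ 0.08  0.   -0.43] [ 0.   -0.13 -0.  ]
0.47 [578.91  23.68 155.5 ] [ 0.11  0.   -0.51] [ 0.   -0.15 -0.  ]
```

```bash

python3 -m handwheel '0 0 -0.055 0 -0.016 0 -1;0 0 -0.11 0 -0.032 0 -1;0.01 0 -0.165 0 -0.048 0 -1;0.02 0 -0.22 0 -0.064 0 -1;0.03 0 -0.275 0 -0.08 0 -1;0.04 0 -0.33 0 -0.095 0 -1;0.06 0 -0.38 0 -0.111 0 -1;0.08 0 -0.43 0 -0.127 0 -1'
python3 -m handwheel '0.006 0 -0.04 0 -0.011 0 -1;0.012 0 -0.08 0 -0.022 0 -1;0.012 0 -0.08 0 -0.022 0 -1;0.012 0 -0.08 0 -0.022 0 -1'
python3 - <<'E'
from h import *
import pickle
o=bot.get_obs();print(o["joint_positions"],o["finger_force"],o["contact_force"])
s=viewer.capture("scene");w=viewer.capture("wrist")
a=cv2.resize(s["frame"][140:270,140:300],(480,390));b=cv2.resize(w["frame"][100:360,150:360],(315,390))
cv2.imwrite("pics/lv.png",np.hstack([a,b])[...,::-1])
E
```

```text
time: 8.43
tool_pos: [579.4, 23.6, 147.0]
tcp_rot: [3.14, -0.087, -0.129]
contact_force: [-1.0, -0.1, -2.7]
grip_width: 23.3
finger_force: 30.0
time: 8.77
tool_pos: [580.7, 23.4, 154.7]
tcp_rot: [3.14, -0.022, -0.129]
contact_force: [-0.7, 0.1, -0.9]
grip_width: 23.2
finger_force: 30.0
[-0.09  0.5   1.49 -0.    1.13  1.61] 29.98683661222458 [-0.67  0.12 -0.92]
```

View pics/lv.png

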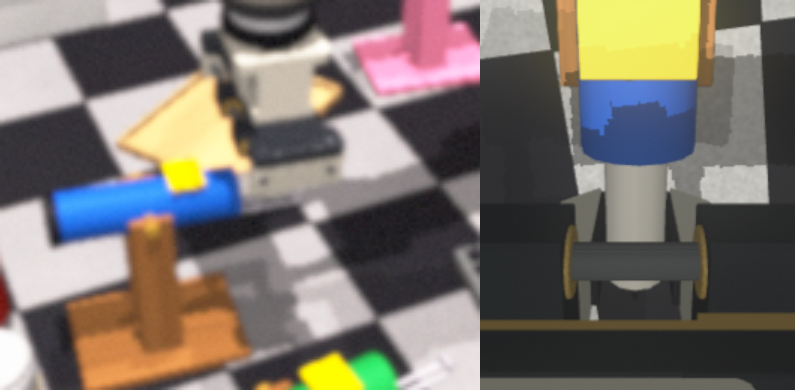

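The crops show the tube back near level with the candle still gripped and sticking out (right half, (636,220)). Now I'll draw it out.

```bash

python3 -m handwheel '-0.15 0 0 0 0 0 -1;-0.3 0 0 0 0 0 -1;-0.4 0 0 0 0 0 -1;-0.4 0 0 0 0 0 -1'
python3 -m handwheel '-0.2 0 0 0 0 0 -1;-0.4 0 0 0 0 0 -1;-0.6 0 0 0 0 0 -1;-0.8 0 0 0 0 0 -1;-0.8 0 0 0 0 0 -1'
python3 - <<'E'
from h import *
p=viewer.capture("wrist");s=viewer.capture("scene")
a=cv2.resize(s["frame"][140:270,140:300],(480,390));b=cv2.resize(p["frame"][40:360,150:360],(256,390))
cv2.imwrite("pics/out.png",np.hstack([a,b])[...,::-1])
for q in (p,s):
  for d in viewer.cut_out("candle",q)[:1]:print(d["centre"],d["score"],np.argwhere(d["pixels"]).min(0),np.argwhere(d["pixels"]).max(0))
E
```

```text
time: 9.2
tool_pos: [538.5, 29.1, 154.0]
tcp_rot: [3.14, -0.02, -0.128]
contact_force: [1.3, -0.3, -1.6]
grip_width: 23.3
finger_force: 30.0
time: 9.62
tool_pos: [458.3, 39.5, 152.2]
tcp_rot: [3.14, -0.019, -0.128]
contact_force: [-0.4, 0.7, -0.5]
grip_width: 23.3
finger_force: 30.0
[256.1, 136.5] 0.98 [ 21 230] [294 279]
[248.5, 193.9] 0.84 [188 229] [202 270]
```

View pics/out.png

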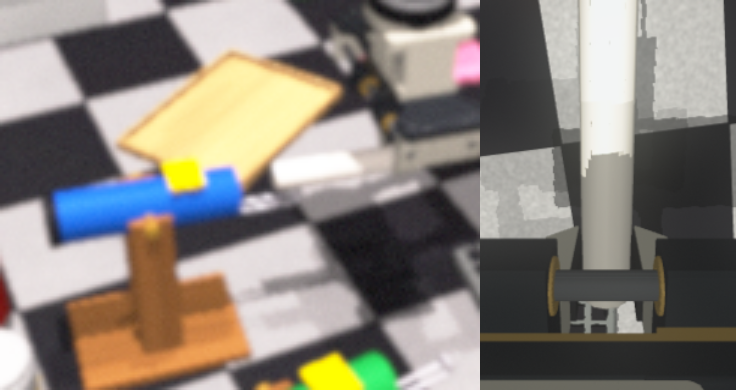

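The candle is out and level; in the left half its tail is at (272,173), clear of the mouth at (240,190).

```bash

python3 -m handwheel '-0.3 0 -0.3 0 0 0 -1;-0.3 0 -0.7 0 0 0 -1;-0.3 0 -0.8 0 0 0 -1;-0.3 0 -0.8 0 0 0 -1'
python3 - <<'E'
from h import *
import pickle
t=pickle.load(open("p0.pkl","rb"))["top"]
print("pink",[atz(t,np.array(q)*.64,z) for q,z in(((610,405),180),((630,410),180),((545,400),0),((600,402),10))])
w=viewer.capture("wrist");s=viewer.capture("scene")
E=[]
for p in(w,s):
    m=viewer.cut_out("candle",p)[0]["pixels"];q=np.argwhere(m)[:,::-1].astype(float);c=q.mean(0);v=np.linalg.svd(q-c,full_matrices=False)[2][0]
    a=(q-c)@v;e=[c+v*a.min(),c+v*a.max()];E.append(e);print(e)
wt=min(E[0],key=lambda e:e[1]);st=min(E[1],key=lambda e:e[0])
print("tail",tri([(w,wt),(s,st)]));o=bot.get_obs();print(o["tool_pos"],o["tcp_rot"])
print(plan([465.5,-297.8,150],toolR(.593,0)))
E
```

```text
time: 10.15
tool_pos: [432.6, 42.9, 234.8]
tcp_rot: [3.141, -0.029, -0.129]
contact_force: [-0.6, -0.6, -1.3]
grip_width: 23.5
finger_force: 30.0
pink [array([ 323.85, -292.27,  180.  ]), array([ 316.71, -319.12,  180.  ]), array([ 321.83, -243.1 ,    0.  ]), array([ 317.92, -330.93,   10.  ])]
[array([255.08,  20.92]), array([253.23, 298.  ])]
[array([282.53, 165.8 ]), array([240.67, 171.64])]
tail (array([548.37,  28.31, 244.84]), [1.8, 1.8])
[429.73  43.01 230.39] [ 3.14 -0.02 -0.13]
(array([0.78, 3.33, 0.82]), array([ 0.  , -0.01, -0.23]))
```

```bash

python3 -m handwheel '0.05 0.3 0 0 0 0 -1;0.15 0.65 0 0 0 0 -1;0.25 1 0 0 0 0 -1;0.25 1 0 0 0 0 -1'
python3 -m handwheel '0.08 0.35 0 0 0 0 -1;0.15 0.7 0 0 0 0 -1;0.25 1 0 0 0 0 -1;0.25 1 0 0 0 0 -1'
python3 -m handwheel '0.08 0.35 0 0 0 -0.03 -1;0.15 0.7 0 0 0 -0.06 -1;0.25 1 0 0 0 -0.1 -1;0.25 1 0 0 0 -0.13 -1;0.25 1 0 0 0 -0.16 -1;0.25 1 0 0 0 -0.2 -1;0.25 1 0 0 0 -0.23 -1;0.25 1 0 0 0 -0.23 -1'
python3 -c "
from h import *
print(plan([465.5,-297.8,60],toolR(.593,0)))"
```

```text
time: 10.68
tool_pos: [442.7, -64.3, 231.1]
tcp_rot: [3.138, -0.02, -0.133]
contact_force: [-0.5, -1.0, -0.5]
grip_width: 23.3
finger_force: 30.0
time: 11.02
tool_pos: [454.5, -166.2, 231.6]
tcp_rot: [3.139, -0.02, -0.133]
contact_force: [-0.5, -0.3, -0.5]
grip_width: 23.5
finger_force: 30.0
time: 11.68
tool_pos: [465.7, -263.2, 232.3]
tcp_rot: [3.129, -0.014, 0.597]
contact_force: [0.9, 0.4, -0.9]
grip_width: 23.2
finger_force: 30.0
(array([-0.22,  0.26,  1.72]), array([ 0., -0.,  0.]))
```

```bash

python3 -m handwheel '-0.1 0.1 0.2 0 -0.005 0 -1;-0.2 0.26 0.5 0 -0.005 0 -1;-0.2 0.26 0.8 0 -0.005 0 -1;-0.2 0.26 1 0 -0.005 0 -1;-0.2 0.26 1 0 -0.005 0 -1'
python3 - <<'E'
from h import *
w=viewer.capture("wrist");s=viewer.capture("scene");E=[]
for p in(w,s):
    m=viewer.cut_out("candle",p)[0]["pixels"];q=np.argwhere(m)[:,::-1].astype(float);c=q.mean(0);v=np.linalg.svd(q-c,full_matrices=False)[2][0]
    a=(q-c)@v;E.append([c+v*a.min(),c+v*a.max()])
wt=min(E[0],key=lambda e:e[1]);st=E[1]
for e in st: print("end",e,tri([(w,wt),(s,e)]))
im=np.hstack([cv2.resize(w["frame"],(400,300)),cv2.resize(s["frame"][100:250,150:350],(400,300))]);cv2.imwrite("pics/tr.png",im[...,::-1])
print(plan([465.5,-297.8,10],toolR(.593,0)))
E
```

```text
time: 12.1
tool_pos: [463.6, -294.9, 128.7]
tcp_rot: [3.136, 0.003, 0.59]
contact_force: [-0.5, 0.6, -0.6]
grip_width: 23.0
finger_force: 30.0
end [224.41 138.52] (array([ 519.7 , -225.62,  199.57]), [30.3, 30.3])
end [201.98 156.24] (array([ 562.24, -229.57,  139.  ]), [0.2, 0.2])
(array([-0.01, -0.03,  1.25]), array([ 0.01, -0.  , -0.  ]))
```

View pics/tr.png

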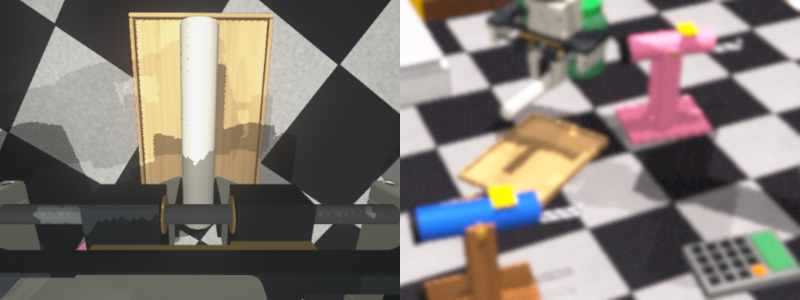

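The candle is aligned with the tray and over its middle (left half: candle at (200,120), tray from x=130 to 270). Lowering.

```bash

python3 -m handwheel '0 0 0.3 0 0 0 -1;0 -0.03 0.6 0 0 0 -1;0 -0.03 0.9 0 0 0 -1;0 -0.03 1 0 0 0 -1;0 -0.03 1 0 0 0 -1'
python3 -m handwheel '0 0 0.05 0 0 0 -1;0 0 0.1 0 0 0 -1;0 0 0.13 0 0 0 -1;0 0 0.13 0 0 0 -1;0 0 0.13 0 0 0 -1'
python3 -m handwheel '0 0 0.02 0 0 0 -1;0 0 0.03 0 0 0 -1;0 0 0.03 0 0 0 -1;0 0 0.03 0 0 0 -1'
```

```text
time: 12.72
tool_pos: [464.5, -295.4, 32.9]
tcp_rot: [3.129, 0.001, 0.593]
contact_force: [-0.6, 0.3, -0.2]
grip_width: 23.2
finger_force: 30.0
time: 13.13
tool_pos: [465.5, -296.5, 21.5]
tcp_rot: [3.125, 0.0, 0.594]
contact_force: [0.3, -0.6, -0.6]
grip_width: 23.1
finger_force: 30.0
time: 13.47
tool_pos: [465.2, -296.2, 17.9]
tcp_rot: [3.126, 0.001, 0.594]
contact_force: [0.0, 0.3, -0.9]
grip_width: 22.9
finger_force: 30.0
```

```bash

python3 -m handwheel '0 0 0.02 0 0 0 -1;0 0 0.04 0 0 0 -1;0 0 0.04 0 0 0 -1;0 0 0.04 0 0 0 -1'
python3 -m handwheel '0 0 0.02 0 0 0 -1;0 0 0.03 0 0 0 -1;0 0 0.03 0 0 0 -1'
python3 -c "
from h import *
print(bot.get_obs()['joint_positions'])"
```

```text
time: 13.8
tool_pos: [465.1, -296.2, 13.7]
tcp_rot: [3.127, 0.001, 0.594]
contact_force: [-0.5, 0.4, 0.4]
grip_width: 22.8
finger_force: 30.0
time: 14.05
tool_pos: [465.2, -296.3, 10.7]
tcp_rot: [3.127, 0.001, 0.594]
contact_force: [-0.2, 0.6, -0.3]
grip_width: 23.4
finger_force: 30.0
[-0.7   0.64  1.7  -0.01  0.78  0.28]
```

```bash

python3 -m handwheel '0 0 0.015 0 0 0 -1;0 0 0.02 0 0 0 -1;0 0 0.02 0 0 0 -1'
python3 -m handwheel '0 0 0.01 0 0 0 -1;0 0 0.015 0 0 0 -1;0 0 0.015 0 0 0 -1'
```

```text
time: 14.3
tool_pos: [465.4, -296.3, 10.3]
tcp_rot: [3.126, 0.0, 0.594]
contact_force: [-3.9, 2.4, 12.5]
grip_width: 23.6
finger_force: 30.0
time: 14.55
tool_pos: [465.4, -296.3, 10.2]
tcp_rot: [3.125, 0.0, 0.594]
contact_force: [-6.8, 6.2, 24.5]
grip_width: 23.3
finger_force: 30.0
```

Contact with the floor. I'll unload, open and lift.

```bash

python3 -m handwheel '0 0 -0.03 0 0 0 -1;0 0 -0.03 0 0 0 -0.3;0 0 -0.03 0 0 0 0;0 0 -0.03 0 0 0 0.2;0 0 -0.03 0 0 0 0.2;0 0 -0.03 0 0 0 0.2;0 0 -0.03 0 0 0 0.2;0 0 -0.03 0 0 0 0.2'
python3 -m handwheel '0 0 -0.15 0 0 0 0.2;0 0 -0.4 0 0 0 0.2;0 0 -0.8 0 0 0 0.2;0 0 -1 0 0 0 0.2;0 0 -1 0 0 0 0.2'
python3 -m handwheel '0 0 -0.4 0 0 0 0.2;0 0 -0.8 0 0 0 0.2;0 0 -1 0 0 0 0.2;0 0 -1 0 0 0 0.2;0 0 -1 0 0 0 0.2'
python3 - <<'E'
from h import *
w=viewer.capture("wrist");s=viewer.capture("scene")
im=np.hstack([cv2.resize(w["frame"],(400,300)),cv2.resize(s["frame"][100:250,150:350],(400,300))]);cv2.imwrite("pics/end.png",im[...,::-1])
o=[]
for p in(w,s):
    d=viewer.recognise("candle",p)[0];o.append((p,d["centre"]))
X=tri(o);print(X, Ro.from_euler("z",-.593).apply(X[0]-[504.5,-271.5,0]))
E
```

```text
time: 15.22
tool_pos: [465.2, -296.3, 10.2]
tcp_rot: [3.127, 0.001, 0.594]
contact_force: [0.9, -0.1, -0.6]
grip_width: 55.0
finger_force: 0.0
time: 15.63
tool_pos: [466.7, -296.8, 115.3]
tcp_rot: [3.118, -0.002, 0.594]
contact_force: [-0.0, -0.5, -0.2]
grip_width: 55.2
finger_force: 0.0
time: 16.05
tool_pos: [463.8, -293.9, 210.6]
tcp_rot: [3.125, 0.0, 0.594]
contact_force: [-0.3, 1.2, -0.5]
grip_width: 54.9
finger_force: 0.0
(array([ 505.  , -270.07,   23.85]), [4.0, 4.0]) [ 1.22  0.9  23.85]
```

View pics/end.png

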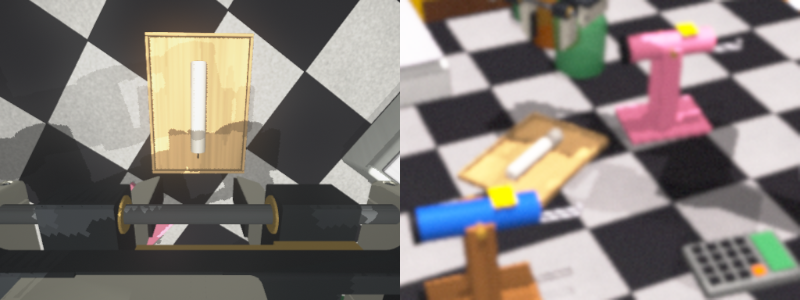

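The candle lies flat in the middle of the tray (left half, (198,108)), and the gripper is well clear.

```bash
python3 -c "
from plant import bot
print(bot.close_job())"
```

```text
the job is handed in; nothing more can be done
None
```

The white candle from the blue tube lies flat in the middle of the wooden tray, released, the green tube was left alone, and the job was handed in at about 16 s on the robot's clock; the hand-in reported no verdict.

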